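# Lift a rinsed spot plate out of its tray with the plate lifter and set it on the drainer

### The job

The clean porcelain spot plate lying in the grey rinsing tray must not be touched by the fingers: slide the plate lifter's blade under it, lift it out of the tray on the blade, and set it gently, level and face up, on the two rails of the wire drainer, centred between their turned-up ends. Then draw the lifter out and leave it lying on its blade on the bench, clear of everything; do not disturb the things standing around.

Things in the scene. Friction and masses are not known exactly. Their poses are not given: they have to be found in the camera images.
- spot_plate: White porcelain spot plate, 100 (x) x 110 (y) x 10 mm, 0.15-0.25 kg, 3 x 4 shallow wells on top, loose, flat on the tray's floor, too wide to grip. Origin: centre of its underside; z up. Underside bevelled along all edges: it rises from 0 to 4 mm over the outer 10 mm (flat bottom 80 x 90 mm). Its front edge (x = -50 mm) faces the tray's near wall.
- lifter: Cranked dark steel lifter, black handle, 0.14 kg, loose, standing on its blade. Origin: centre of the blade's underside; x to the front edge, z up. Blade 100 (x) x 52 x 2 mm, last 10 mm ground to 1 mm. From its rear (x = -50) neck and handle rise back and up in one line at 60 deg to the blade. Handle 14 mm wide in y, 24 mm deep, 38 to 123 mm up the line; end at x = -111, z = 108 mm.
- lifter_grip (a point): Where to grip the lifter's handle, 86 mm up its line (37 mm below its end): x = -93, y = 0, z = 76 mm in the lifter's frame (same axes). Fingers close along y on the 14 mm width. Gripped from straight above while the blade is level, the tool leans forward as much as the blade is dipped; the tray's near wall asks for some 30 degrees at entry.
- lifter_edge (a point): Middle of the blade's front edge: x = +50, y = 0, z = 0.5 mm in the lifter's frame.
- tray: Grey rinsing tray, 171 (x) x 146 (y) mm outside, fixed. Origin: centre of its underside; x points away from the robot (+-15 deg). Inside 165 x 140 mm, floor 3 mm above the bench, rim a 5 mm bead, top at 28 mm, its middle at x = +-85 mm. The plate's far edge is 4 to 15 mm from the far (+x) wall, which stops it when pushed; 50 to 65 mm of floor is free between the plate and the near (-x) wall.
- rack: Wire drainer, fixed, 6 mm steel wire. Origin: centre of its underside; x along the rails, away from the robot (+-15 deg). Two rails at y = +-38 mm (70 mm clear between), tops at z = 55 mm, level from x = -58 to +58, ends turned up and out to x = +-69, z = 77 mm. Open between the rails down to cross wires 11 mm up. Feet at y = +-58 mm. Plate's place: centred, underside at z = 55 mm.
- petri: Bystander: closed petri dish, 71 mm across, 15 mm high; origin at the centre of its underside.
- vial: Bystander: small white screw-cap vial, 23 mm across, 52 mm high; origin at the centre of its underside.
- bottle_white_b: Bystander: white screw-cap reagent bottle, 44 mm across, 104 mm high; origin at the centre of its underside.
Mind the look-alikes: they are no part of the job. Several things have the shape of the tray; the one meant has the colours described above.

How it is judged:
By the outcome, as a careful person would: the job done as asked, in the order asked, and still so for the second after the job is handed in, with the robot touching nothing.
It also fails if it takes over 72 s, if anything falls off the work surface, if the arm or the gripper's body presses on something with over 40 N, if the wrist force passes 120 N, or if a joint passes its speed limit or range.

### The arm

A 7-joint arm with a two-finger parallel gripper is mounted at the origin on a cart in front of the work surface, level with it; the furniture and walls round the work are solid. World frame = base frame: x ahead of the robot, y to its left, z up, the work surface at z = 0. Lengths are in mm, angles in rad, forces in N, time in s.
With the tool pointing down it reaches from about 425 to 1025 mm from the base axis. Payload 9.4 kg.
Tool frame: the origin (TCP) lies midway between the tips of the shut fingers; the grasp point (between the pads) lies r.pinch_z behind it (r.pinch_z is the distance from the TCP to the grasp point, in mm); z points along the fingers, y is the line along which they close (so a half turn about z gives the same grasp; the last joint's range is limited). The gripper opens to 85 mm and grips with 20 to 120 N. Pads are 22 mm wide; open, the fingers measure 114 mm over their backs; the gripper's body (76 mm by 85 mm) begins 54 mm behind the grasp point. The pads swing forward as they close: fully open they stand 13 mm farther back than shut.
Start: joints at [-1.183, 0.599, -0.003, 1.599, 0.002, 0.943, -0.08], TCP at [324.981, 648.083, 231.275] pointing down, gripper open.
Joint ranges: [-2.57, 2.57], [-0.35, 1.97], [-1.29, 1.29], [0.11, 2.56], [-1.05, 4.19], [0.11, 1.86], [-2.63, 2.63]. Speed limits (rad/s): [2.22, 2.22, 3.01, 3.01, 3.14, 3.14, 3.14].

### API

Orientations are given as a 3x3 rotation matrix whose columns are the frame's x, y, z axes.
In Python, from cell import status, viewer, r, recognise, outline_of gives the robot as it stands.
- The arm moves only by the shell command python3 -m handwheel 'ROWS' [OPENING] [FORCE]. ROWS is JSON, a list that holds one entry, the list of rows, each a list of 6 numbers: the shift along the tool's x, y, z in mm, then the turn, a rotation vector about the tool's x, y, z in rad. In form: [[[dx, dy, dz, rx, ry, rz], ...]]. A call has 1 to 20 rows; each row shifts and turns the commanded pose from where the row before left it, along the tool's axes as they then stand; what a row does not reach is not made up. A row lasts 1/12 s, in which the tool goes at most 41.7 mm and 7.16 degrees, less where a joint would pass 70% of its speed; a pose out of reach is approached as far as the arm can. A call with a gripper value outside its range is refused whole. OPENING is the finger opening in mm, from 0 to 85.4, set as the call begins (- or left out, the last holds). The fingers move at their own pace and stop on an object; FORCE is the grip in N (left out, the last holds). Time passes only in rows, so rows that do not move let the fingers close. It gives the time, the measured TCP pose, the force, the opening and the grip force at its end, in the units of the state.
- status.get_state(): the state, without advancing time (a new reading comes with each control period).
- viewer.capture(name): name is "scene" or "side" or "wrist"; returns the picture (480x640x3 uint8, red, green, blue); there is no depth.
- viewer.get_calibration(name): a dict with "fov_y" (degrees; the focal length in pixels is half the picture's height over the tangent of half this angle, whatever the lens; pixels are square), "cx", "cy" (the principal point, pixels), "cam_to_world" (4x4, takes a point from camera to world coordinates); the wrist camera has in their place "tool_from_camera" (4x4, takes a point from camera to tool coordinates, whose origin is the TCP and whose axes are the flange's). Camera axes: x right, y down, z forward; pixel columns grow to the right and rows downward; lengths in mm; the calibration is good to about 2 mm. A picture is of the moment at which its call begins: read the wrist's pose just before it. get_calibration takes no time and is no camera call.
- r.job_done(): hands the job in; it is judged then, once.
Trained networks look in the newest picture that a camera, given by its name, has taken for a name from the list of things; names that differ only in an ending like _2 or _b are one class to them, and where a whole thing is asked for, a point or a joint stands for the part that bears it (a point fixed in the world has none). Each returns a list of dicts, best first, with "score" (0 to 1); they miss things now and then, are a little off and sometimes report something else, mostly with a low value. They report only what shows in the picture. A call takes as long as a camera call. They do not tell look-alikes from the thing itself.
- recognise(camera, query): "xyz" ([x, y, z] in mm, in world coordinates, good to about 4 mm: the middle of the surface that is visible of it).
- outline_of(camera, query): "region" (480x640 bool, what is visible of it).
The state is a dict: "time_s": time; "joint_positions": joint angles; "joint_vel": joint speeds; "joint_torque": joint torques, N m; "tcp_pos": TCP position; "eef_rot": TCP orientation; "force": force on the tool from outside, world axes, zero at the start; "moment": the same for the moment, N m; "gripper_width": opening from 0.0 (shut) to 1.0 (fully open); "finger_force": force on a finger pad.
Only numpy, scipy, OpenCV 4.12 (cv2) and the standard library are available. Lean on these libraries where they do the work, as an engineer would, in place of code of your own. Each camera call takes 0.05 s, during which the arm holds its last target. There are 200 camera calls.

## Working session

There is one attempt and no reset: what is moved stays moved. The work goes in short steps, Python scripts to look and compute and a shell command to move; the robot and the scene stay as the last step left them, time stands still between calls to the robot, and variables do not carry over. Pictures are saved under pics/ and viewed, at most 10 in all, crops included, and the job is handed in when it is done.

```bash
ls; mkdir -p pics
python3 - <<'E'
from cell import status, viewer, r, recognise, outline_of
import cv2,numpy as np
s=status.get_state();print(s['time_s'],s['tcp_pos'],s['eef_rot'],r.pinch_z,s['gripper_width'])
ims=[]
for c in ['scene','side']:
    im=viewer.capture(c);cv2.imwrite(f'pics/{c}0.png',im[...,::-1])
    k=viewer.get_calibration(c);print(c,k['fov_y'],k['cx'],k['cy'],np.round(k['cam_to_world'],3).tolist())
    for q in ['spot_plate','lifter','lifter_grip','lifter_edge','tray','rack','petri','vial','bottle_white_b']:
        print(q,[(np.round(d['xyz']).tolist(),round(d['score'],2)) for d in recognise(c,q)][:4])
print(viewer.get_calibration('wrist'))
E
```

```text
pics
0.0 [324.77553737 647.68012266 230.39554927] [[-8.93949230e-01  4.48167865e-01 -5.82002736e-04]
 [ 4.48168227e-01  8.93948100e-01 -1.42618145e-03]
 [-1.18888456e-04 -1.53576894e-03 -9.99998814e-01]] 18.700000000000003 0.9982176933112081
scene 49.56806908091541 322.18045918350117 236.85352952086092 [[0.898, -0.229, 0.375, 166.763], [-0.439, -0.451, 0.777, -836.793], [-0.009, -0.863, -0.506, 695.546], [0.0, 0.0, 0.0, 1.0]]
spot_plate [([617.0, -136.0, 12.0], 0.89)]
lifter [([590.0, 29.0, 5.0], 0.74)]
lifter_grip [([594.0, 31.0, 5.0], 0.83)]
lifter_edge [([595.0, 40.0, 5.0], 0.83)]
tray [([466.0, 432.0, 2.0], 0.89), ([564.0, -121.0, 7.0], 0.83), ([592.0, 31.0, 7.0], 0.16)]
rack [([588.0, 187.0, 35.0], 0.71)]
petri [([772.0, 105.0, 15.0], 0.6), ([592.0, 34.0, 5.0], 0.5)]
vial [([654.0, 439.0, 29.0], 0.52)]
bottle_white_b [([742.0, -49.0, 59.0], 0.89)]
side 52.005481171636504 324.1128013118928 240.7871691074802 [[-0.954, -0.112, 0.279, 341.112], [-0.3, 0.401, -0.865, 1014.07], [-0.015, -0.909, -0.416, 479.212], [0.0, 0.0, 0.0, 1.0]]
spot_plate []
lifter []
lifter_grip [([567.0, 41.0, 31.0], 0.95)]
lifter_edge [([565.0, 40.0, 31.0], 0.7)]
tray [([466.0, 417.0, 1.0], 0.91), ([596.0, -115.0, 18.0], 0.73)]
rack [([582.0, 246.0, 28.0], 0.91)]
petri [([764.0, 120.0, 13.0], 0.58)]
vial [([649.0, 453.0, 29.0], 0.68)]
bottle_white_b [([748.0, -19.0, 55.0], 0.71)]
{'fov_y': 58.31744984621077, 'cx': 314.2453780838138, 'cy': 241.81331248375432, 'tool_from_camera': array([[-1.13399822e-03, -9.44813284e-01, -3.27607345e-01,
         8.54693031e+01],
       [ 9.99999254e-01, -9.22614342e-04, -8.00650805e-04,
        -8.48297459e-01],
       [ 4.54210282e-04, -3.27608008e-01,  9.44813625e-01,
        -1.42328116e+02],
       [ 0.00000000e+00,  0.00000000e+00,  0.00000000e+00,
         1.00000000e+00]])}
```

View pics/scene0.png

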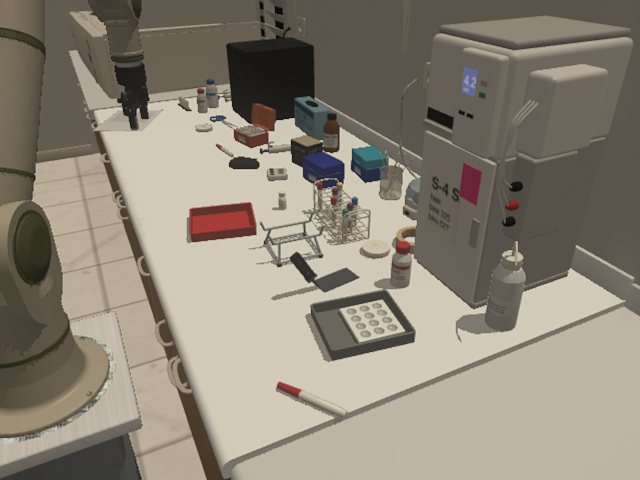

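View pics/side0.png

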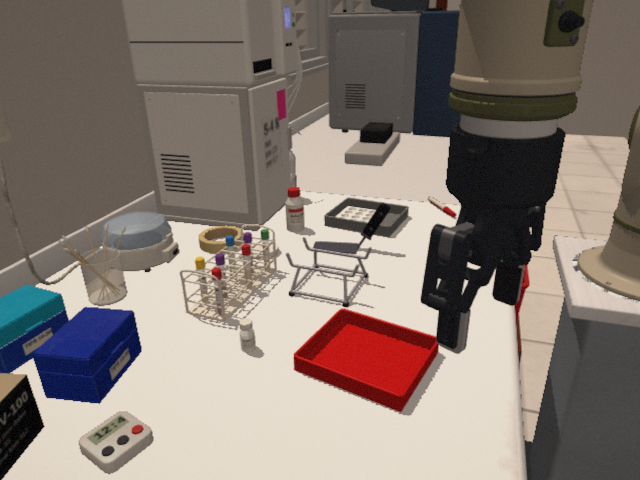

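```bash
cat > h.py <<'E'
from cell import status, viewer, r, recognise, outline_of
import cv2, numpy as np
from scipy.linalg import logm, expm
from scipy.spatial.transform import Rotation as Ro
def T(R,p):
    M=np.eye(4);M[:3,:3]=R;M[:3,3]=p;return M
def cur():
    s=status.get_state();return T(np.array(s['eef_rot']),np.array(s['tcp_pos']))
def step(A,B,n):   # constant body row, n times, from pose A to B
    S=np.real(expm(logm(np.linalg.inv(A)@B)/n))
    return np.r_[S[:3,3],Ro.from_matrix(S[:3,:3]).as_rotvec()]
def tool(yaw,lean=0):
    """tool pointing down with x toward -heading(yaw deg), leaned forward by lean deg"""
    R0=np.array([[-1,0,0],[0,1,0],[0,0,-1.]])
    return Ro.from_euler('z',yaw,degrees=True).as_matrix()@Ro.from_euler('y',lean,degrees=True).as_matrix()@R0
def cam(name,pose=None):
    k=viewer.get_calibration(name);f=240/np.tan(np.radians(k['fov_y']/2))
    M=pose@k['tool_from_camera'] if name=='wrist' else np.array(k['cam_to_world'])
    return f,k['cx'],k['cy'],M
def ray(c,uv):
    f,cx,cy,M=c;uv=np.atleast_2d(uv).astype(float)
    d=np.c_[(uv[:,0]-cx)/f,(uv[:,1]-cy)/f,np.ones(len(uv))]@M[:3,:3].T
    return M[:3,3],d
def onz(c,uv,z):
    o,d=ray(c,uv);t=(z-o[2])/d[:,2];return o+d*t[:,None]
def proj(c,P):
    f,cx,cy,M=c;q=(np.atleast_2d(P)-M[:3,3])@M[:3,:3];return np.c_[f*q[:,0]/q[:,2]+cx,f*q[:,1]/q[:,2]+cy]
def tri(cs,uvs):
    A=np.zeros((3,3));b=np.zeros(3)
    for c,uv in zip(cs,uvs):
        o,d=ray(c,uv);d=d[0]/np.linalg.norm(d[0]);Pm=np.eye(3)-np.outer(d,d);A+=Pm;b+=Pm@o
    return np.linalg.solve(A,b)
def shot(name,file):
    p=cur();im=viewer.capture(name);cv2.imwrite(file,im[...,::-1]);return im,cam(name,p),p
E
python3 -m handwheel '[[[-23.3,-22.4,-6.7,0,0,0],[-23.3,-22.4,-6.7,0,0,0],[-23.3,-22.4,-6.7,0,0,0],[-23.3,-22.4,-6.7,0,0,0],[-23.3,-22.4,-6.7,0,0,0],[-23.3,-22.4,-6.7,0,0,0],[-23.3,-22.4,-6.7,0,0,0],[-23.3,-22.4,-6.7,0,0,0],[-23.3,-22.4,-6.7,0,0,0],[-23.3,-22.4,-6.7,0,0,0],[-23.3,-22.4,-6.7,0,0,0],[-23.3,-22.4,-6.7,0,0,0],[-23.3,-22.4,-6.7,0,0,0],[-23.3,-22.4,-6.7,0,0,0],[-23.3,-22.4,-6.7,0,0,0],[-23.3,-22.4,-6.7,0,0,0],[-23.3,-22.4,-6.7,0,0,0],[-23.3,-22.4,-6.7,0,0,0]]]'
python3 -m handwheel '[[[0,0,0,0,0,-0.116],[0,0,0,0,0,-0.116],[0,0,0,0,0,-0.116],[0,0,0,0,0,-0.116],[0,0,0,0,0,0],[0,0,0,0,0,0]]]'
python3 - <<'E'
from h import *
im,c,p=shot('wrist','pics/w1.png');np.save('w1p.npy',p);print(p.round(3),status.get_state()['joint_positions'])
E
```

```text
time_s: 2.5
tcp_pos: [519.4, 98.1, 352.6]
eef_rot: [[-0.894, 0.448, 0.001], [0.448, 0.894, 0.0], [-0.0, 0.001, -1.0]]
force: [0.9, 0.2, 0.2]
gripper_width: 0.996
finger_force: 0.0
time_s: 3.0
tcp_pos: [519.2, 99.5, 352.0]
eef_rot: [[-1.0, 0.005, 0.0], [0.005, 1.0, 0.0], [-0.0, 0.0, -1.0]]
force: [0.1, -0.6, -0.5]
gripper_width: 1.002
finger_force: 0.0
[[-1.00000e+00  5.00000e-03  0.00000e+00  5.19160e+02]
 [ 5.00000e-03  1.00000e+00  0.00000e+00  9.95000e+01]
 [-0.00000e+00  0.00000e+00 -1.00000e+00  3.52008e+02]
 [ 0.00000e+00  0.00000e+00  0.00000e+00  1.00000e+00]] [-0.3321423   0.23374548  0.04430994  1.89628406 -0.01211852  1.01157362
  1.28317926]
```

View pics/w1.png

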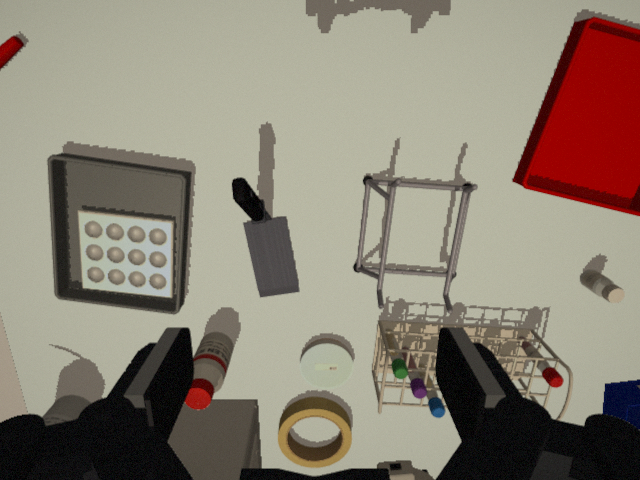

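```bash
python3 -m handwheel '[[[0,-32,0,0,0,0],[0,-32,0,0,0,0],[0,-32,0,0,0,0],[0,-32,0,0,0,0],[0,-32,0,0,0,0],[0,0,0,0,0,0],[0,0,0,0,0,0]]]'
python3 - <<'E'
from h import *
im,c2,p=shot('wrist','pics/w2.png');np.save('w2p.npy',p);print(p.round(3))
m={}
for q in ['lifter','spot_plate','tray','rack','lifter_grip']:
    for i,d in enumerate(outline_of('wrist',q)[:3]):
        M=d['region'].astype(np.uint8)
        cs,_=cv2.findContours(M,cv2.RETR_EXTERNAL,cv2.CHAIN_APPROX_NONE);k=max(cs,key=cv2.contourArea)
        a=cv2.approxPolyDP(k,4,True)[:,0];m[f'{q}{i}']=M
        print(q,i,round(d['score'],2),M.sum(),a.tolist() if len(a)<14 else cv2.boundingRect(k))
np.savez('m2.npz',**m)
E
```

```text
time_s: 3.63
tcp_pos: [518.9, -62.1, 352.0]
eef_rot: [[-1.0, 0.007, 0.0], [0.007, 1.0, -0.0], [-0.0, -0.0, -1.0]]
force: [0.9, 0.8, 0.5]
gripper_width: 1.0
finger_force: 0.0
[[-1.00000e+00  7.00000e-03  0.00000e+00  5.18888e+02]
 [ 7.00000e-03  1.00000e+00 -0.00000e+00 -6.20550e+01]
 [-0.00000e+00 -0.00000e+00 -1.00000e+00  3.52003e+02]
 [ 0.00000e+00  0.00000e+00  0.00000e+00  1.00000e+00]]
lifter 0 0.94 3938 [[417, 177], [406, 181], [394, 218], [380, 223], [389, 294], [426, 289], [422, 218], [413, 215], [422, 198]]
spot_plate 0 0.89 7146 [[219, 210], [215, 285], [300, 296], [311, 220]]
tray 0 0.61 11792 [[201, 155], [195, 171], [191, 296], [311, 310], [331, 172]]
rack 0 0.84 4247 (485, 176, 155, 136)
lifter_grip 0 0.9 4106 [[417, 176], [407, 179], [394, 217], [378, 223], [389, 295], [427, 290], [422, 217], [414, 214], [423, 198]]
```

View pics/w2.png

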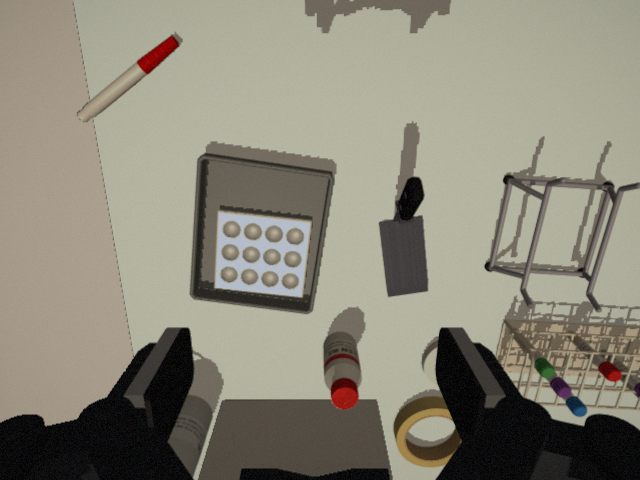

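Run:
```python
from h import *
a=cv2.imread('pics/w1.png')[165:320,345:490];b=cv2.imread('pics/w2.png')[165:320,475:620]
cv2.imwrite('pics/rk.png',cv2.resize(np.hstack([a,b]),(0,0),fx=2.75,fy=2.75,interpolation=cv2.INTER_CUBIC))
for n in (1,2):
    g=cv2.imread(f'pics/w{n}.png');P=np.load(f'w{n}p.npy');c=cam('wrist',P)
    hsv=cv2.cvtColor(g,cv2.COLOR_BGR2HSV)
    # plate: rough centre colour
    for nm,seed in (('plate',{1:(105,243),2:(242,243)}[n]),('blade',{1:(270,260),2:(403,255)}[n])):
        print(nm,g[seed[1],seed[0]],hsv[seed[1],seed[0]])
    print('bench',g[330,250],'floor',g[190,{1:120,2:260}[n]])
```

```text
plate [172 188 182] [ 41  22 188]
blade [76 78 78] [30  7 78]
bench [164 182 182] floor [83 95 98]
plate [201 190 182] [107  24 201]
blade [65 61 67] [160  23  67]
bench [164 183 183] floor [ 87  99 106]
```

View pics/rk.png

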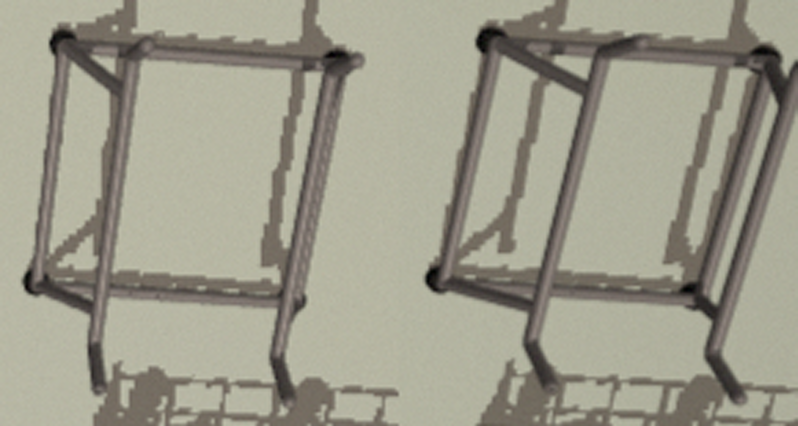

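```bash
cat > fit.py <<'E'
from h import *
from scipy.optimize import least_squares
C={n:cam('wrist',np.load(f'w{n}p.npy')) for n in (1,2)}
def rect(k,c,z):
    w=onz(c,k.reshape(-1,2),z)[:,:2].astype(np.float32)
    (x,y),(a,b),an=cv2.minAreaRect(w);return np.round([x,y,a,b,an],1)
for n in (1,2):
    g=cv2.imread(f'pics/w{n}.png').astype(int);c=C[n];s=g.sum(2)
    box={1:(60,185,180,305),2:(200,185,325,305)}[n]
    m=np.zeros((480,640),np.uint8);m[box[1]:box[3],box[0]:box[2]]=(s[box[1]:box[3],box[0]:box[2]]>400)
    m=cv2.morphologyEx(m,cv2.MORPH_OPEN,np.ones((5,5)));m[:]=m
    k=max(cv2.findContours(m,cv2.RETR_EXTERNAL,cv2.CHAIN_APPROX_NONE)[0],key=cv2.contourArea)
    print(n,'plate',[rect(k,c,z) for z in (8,13)])
    # blade: dark gray below the handle
    box={1:(235,222,305,300),2:(372,222,435,300)}[n]
    m[:]=0;m[box[1]:box[3],box[0]:box[2]]=s[box[1]:box[3],box[0]:box[2]]<330
    k=max(cv2.findContours(m,cv2.RETR_EXTERNAL,cv2.CHAIN_APPROX_NONE)[0],key=cv2.contourArea)
    print(n,'blade(part)',rect(k,c,2),cv2.approxPolyDP(k,3,True)[:,0].tolist())
    # tray
    box={1:(40,145,200,320),2:(185,145,342,320)}[n]
    m[:]=0;m[box[1]:box[3],box[0]:box[2]]=s[box[1]:box[3],box[0]:box[2]]<250
    k=max(cv2.findContours(m,cv2.RETR_EXTERNAL,cv2.CHAIN_APPROX_NONE)[0],key=cv2.contourArea)
    print(n,'tray',cv2.boundingRect(k))
# rack
o={1:(345,165,0),2:(475,165,398.75)}
def px(n,l): return np.array([((u-o[n][2])/2.75+o[n][0],v/2.75+o[n][1]) for u,v in l])
B=np.array([[-58,-38,52],[-68,-38,75],[58,-38,52],[68,-38,75],[-58,38,52],[58,38,52],[68,38,75]],float)
O={1:px(1,[(129,50),(150,43),(95,343),(98,388),(338,68),(280,353),(290,400)]),
   2:px(2,[(598,55),(645,41),(531,345),(550,388),(795,70),(712,353),(740,400)])}
F=np.array([[-1,-58,3],[1,-58,3],[-1,58,3],[1,58,3]],float)
OF={1:px(1,[(62,42),(35,281),(335,58),(300,300)]),2:px(2,[(490,40),(437,278),(765,58),(693,292)])}
def pose(p): return T(Ro.from_euler('z',p[2],degrees=True).as_matrix(),[p[0],p[1],p[3]])
def res(p):
    M=pose(p);f=F*np.array([p[4],1,1]);P=np.vstack([B,f])@M[:3,:3].T+M[:3,3]
    return np.r_[tuple((proj(C[n],P)-np.vstack([O[n],OF[n]])).ravel() for n in (1,2))]
s=least_squares(res,[585,195,0,0,45],loss='soft_l1');print('rack',s.x.round(2));print(res(s.x).reshape(2,-1,2).round(1).tolist())
E
python3 fit.py
```

```text
1 plate [array([ 618.1, -129.2,  110.3,   99.6,   82.9]), array([ 616.2, -126.8,  109.2,   98.6,   82.9])]
1 blade(part) [624.4  46.6  99.7  52.    9. ] [[244, 223], [260, 296], [298, 291], [286, 222]]
1 tray (48, 153, 144, 160)
2 plate [array([ 618.2, -127.7,  110.3,   99.8,   82.8]), array([ 616.3, -127.1,  109.1,   98.8,   82.8])]
2 blade(part) [624.8  46.5  99.4  51.9   8.7] [[379, 222], [388, 296], [427, 290], [422, 222]]
2 tray (192, 158, 139, 154)
rack [586.97 213.35  -4.46   2.17  54.  ]
[[[0.5, 3.7], [-1.8, 1.1], [-0.7, -1.4], [0.1, -0.2], [-3.0, 2.4], [-1.1, -0.6], [-0.2, -0.1], [-0.2, -0.0], [-0.3, -0.0], [0.5, 1.3], [-3.2, -0.6]], [[1.2, 0.7], [-1.3, 0.5], [0.0, -3.1], [0.7, -1.2], [1.6, 0.2], [0.7, -1.7], [0.8, -1.2], [0.4, -0.4], [0.6, 0.2], [-0.1, 0.0], [0.5, 1.2]]]
```

```bash
cat > tr.py <<'E'
from h import *
from scipy.optimize import least_squares
C={n:cam('wrist',np.load(f'w{n}p.npy')) for n in (1,2)}
O={1:np.array([(50,155),(192,168),(183,312),(54,298)]),2:np.array([(201,155),(334,171),(311,312),(192,298)])}
B=np.array([[-85,-72.5,25.5],[-85,72.5,25.5],[85,72.5,25.5],[85,-72.5,25.5]])*[1.02,1.01,1]
def res(p):
    P=B@Ro.from_euler('z',p[2],degrees=True).as_matrix().T+[p[0],p[1],p[3]]
    return np.r_[tuple((proj(C[n],P)-O[n]).ravel() for n in (1,2))]
s=least_squares(res,[590,-125,-7,0],loss='soft_l1');print('tray',s.x.round(2),res(s.x).round(1).tolist())
L=T(Ro.from_euler('z',8.9,degrees=True).as_matrix(),[624.6,46.5,0])
for n in (1,2): print(proj(C[n],np.array([[-111,0,108],[-93,0,76]])@L[:3,:3].T+L[:3,3]).round())
print('grip end tri',tri([C[1],C[2]],[(238,185),(414,182)]), (L@[-111,0,108,1])[:3])
g=(L@[-93,0,76,1])[:3]; print('grip',g)
G=T(tool(8.9),g+[0,0,-18.7]);A=cur()
up=G.copy();up[2,3]+=80
print(A[:3,3],step(A,up,6).round(4),step(up,G,4).round(4))
E
python3 tr.py
```

```text
tray [ 590.64 -125.76   -8.13   -0.69] [0.1, -0.8, -5.7, 4.5, -2.2, 0.4, 5.2, -0.2, -1.1, -1.1, 0.1, 0.9, 2.2, -0.0, 1.2, -0.4]
[[238. 188.]
 [247. 199.]]
[[415. 187.]
 [410. 198.]]
grip end tri [512.2642693   28.8907447  103.48390529] [514.9364549   29.32714712 108.        ]
grip [532.71973248  32.11193407  76.        ]
[519.13259597 -59.11150254 351.82724075] [-3.25380e+00  1.50340e+01  3.57564e+01  0.00000e+00 -0.00000e+00
 -2.58000e-02] [-0.  0. 20.  0.  0. -0.]
```

```bash
python3 -m handwheel '[[[-3.3,15,35.8,0,0,-0.026],[-3.3,15,35.8,0,0,-0.026],[-3.3,15,35.8,0,0,-0.026],[-3.3,15,35.8,0,0,-0.026],[-3.3,15,35.8,0,0,-0.026],[-3.3,15,35.8,0,0,-0.026],[0,0,0,0,0,0],[0,0,0,0,0,0]]]' 50
python3 - <<'E'
from h import *
im,c,p=shot('wrist','pics/w3.png');print(p.round(3));np.save('w3p.npy',p)
g=np.array([532.7,32.1,76]);G=T(tool(8.9),g-[0,0,18.7]);print(step(p,G,4).round(4))
L=T(Ro.from_euler('z',8.9,degrees=True).as_matrix(),[624.6,46.5,0])
print(proj(c,np.array([[-111,-7,108],[-111,7,108],[-50,-26,2],[-50,26,2],[50,26,1],[50,-26,1]])@L[:3,:3].T+L[:3,3]).round())
E
```

```text
time_s: 4.6
tcp_pos: [532.0, 31.7, 135.8]
eef_rot: [[-0.988, -0.156, -0.004], [-0.156, 0.988, -0.0], [0.004, 0.0, -1.0]]
force: [0.2, -0.4, 0.4]
gripper_width: 0.588
finger_force: 0.0
[[-9.88000e-01 -1.56000e-01 -4.00000e-03  5.32040e+02]
 [-1.56000e-01  9.88000e-01 -0.00000e+00  3.16620e+01]
 [ 4.00000e-03  0.00000e+00 -1.00000e+00  1.35755e+02]
 [ 0.00000e+00  0.00000e+00  0.00000e+00  1.00000e+00]]
[-2.31100e-01  8.03000e-02  1.96132e+01  0.00000e+00 -1.00000e-03
  4.00000e-04]
[[299. 263.]
 [332. 263.]
 [278. 288.]
 [352. 288.]
 [348. 404.]
 [282. 404.]]
```

View pics/w3.png

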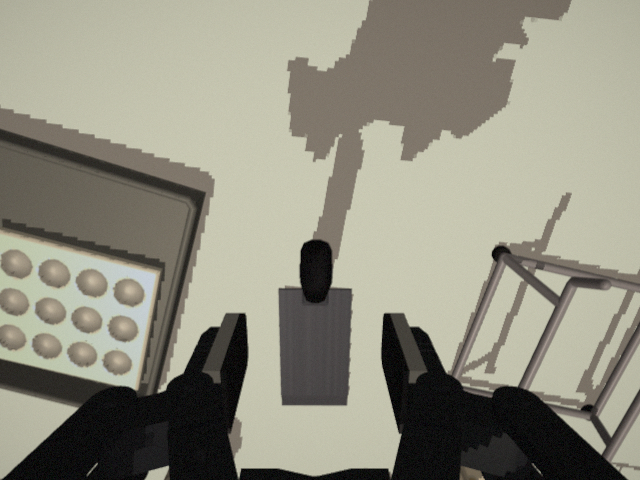

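```bash
python3 -m handwheel '[[[-0.2,0,19.6,0,0,0],[-0.2,0,19.6,0,0,0],[-0.2,0,19.6,0,0,0],[-0.2,0,19.6,0,0,0],[0,0,0,0,0,0],[0,0,0,0,0,0]]]'
python3 -m handwheel '[[[0,0,0,0,0,0],[0,0,0,0,0,0],[0,0,0,0,0,0],[0,0,0,0,0,0],[0,0,0,0,0,0],[0,0,0,0,0,0],[0,0,0,0,0,0],[0,0,0,0,0,0]]]' 0 120
python3 -m handwheel '[[[0,0,-20,0,0,0],[0,0,-30,0,0,0],[0,0,-40,0,0,0],[0,0,-40,0,0,0],[0,0,0,0,0,0],[0,0,0,0,0,0]]]'
python3 - <<'E'
from h import *
for n in ('wrist','side','scene'): im,c,p=shot(n,f'pics/g_{n}.png')
print(p.round(3));np.save('w4p.npy',p)
c=cam('wrist',p)
tt=T(Ro.from_euler('y',0).as_matrix(),[0,0,0])
# predicted blade in tool frame if gripped nominally
R=p[:3,:3]@np.diag([-1,1,-1.]);g=p[:3,3]-18.7*p[:3,2]
for c in (c,cam('side'),cam('scene')): print(proj(c,(np.array([[-50,-26,2],[-50,26,2],[50,26,1],[50,-26,1],[-111,0,108]])-[-93,0,76])@R.T+g).round().tolist())
a=cv2.imread('pics/g_wrist.png')[200:480,200:440];b=cv2.imread('pics/g_scene.png')[180:320,220:420]
cv2.imwrite('pics/g.png',np.hstack([cv2.resize(a,(480,560)),cv2.resize(b,(320,224)).__class__(np.pad(cv2.resize(b,(320,224)),((0,336),(0,0),(0,0))))] if 0 else [cv2.resize(a,(480,560)),np.pad(cv2.resize(b,(320,224)),((0,336),(0,0),(0,0)))]))
E
```

```text
time_s: 5.15
tcp_pos: [534.6, 30.0, 60.2]
eef_rot: [[-0.988, -0.153, 0.001], [-0.153, 0.988, -0.0], [-0.001, -0.0, -1.0]]
force: [0.8, -0.9, 0.2]
gripper_width: 0.585
finger_force: 0.0
time_s: 5.82
tcp_pos: [534.6, 30.8, 60.3]
eef_rot: [[-0.988, -0.154, 0.002], [-0.154, 0.988, 0.0], [-0.002, -0.0, -1.0]]
force: [-1.1, -0.5, 10.6]
gripper_width: 0.15
finger_force: 116.7
time_s: 6.32
tcp_pos: [534.9, 30.9, 191.5]
eef_rot: [[-0.988, -0.154, 0.005], [-0.154, 0.988, 0.001], [-0.005, 0.0, -1.0]]
force: [0.5, 0.4, -2.1]
gripper_width: 0.147
finger_force: 116.9
[[-9.88000e-01 -1.55000e-01 -0.00000e+00  5.33242e+02]
 [-1.55000e-01  9.88000e-01  0.00000e+00  3.07770e+01]
 [ 0.00000e+00  0.00000e+00 -1.00000e+00  1.88610e+02]
 [ 0.00000e+00  0.00000e+00  0.00000e+00  1.00000e+00]]
[[266.0, 349.0], [364.0, 349.0], [358.0, 489.0], [273.0, 489.0], [316.0, 377.0]]
[[360.0, 188.0], [358.0, 196.0], [311.0, 195.0], [315.0, 187.0], [389.0, 144.0]]
[[324.0, 241.0], [310.0, 231.0], [347.0, 218.0], [361.0, 227.0], [291.0, 199.0]]
```

View pics/g.png

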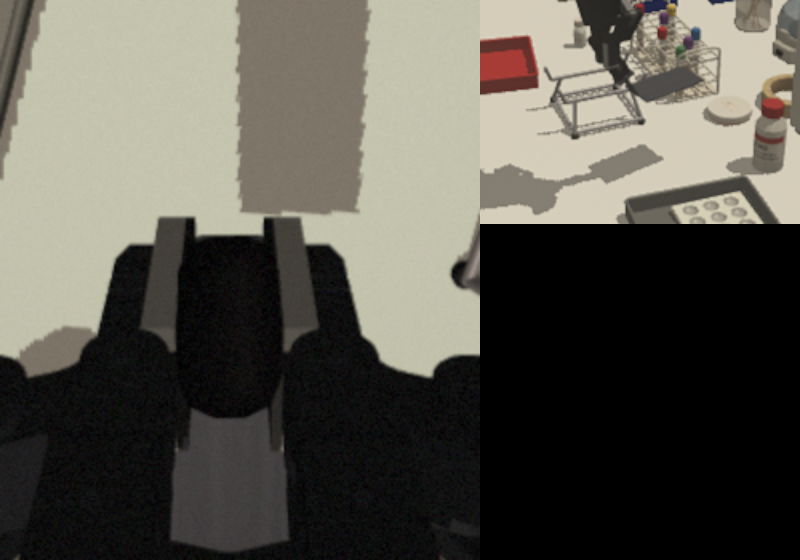

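Run:
```python
from h import *
p=np.load('w4p.npy')
viewer.capture('scene');viewer.capture('side');viewer.capture('wrist')
from itertools import product
for n in ('scene','side','wrist'):
    o=outline_of(n,'lifter')
    c=cam(n,p)
    if o:
        M=o[0]['region'].astype(np.uint8);k=max(cv2.findContours(M,0,cv2.CHAIN_APPROX_NONE)[0],key=cv2.contourArea)
        print(n,round(o[0]['score'],2),cv2.approxPolyDP(k,2.5,True)[:,0].tolist())
    for dz,pit in ((57.3,0),(60.3,0),(60.3,3),(60.3,-3)):
        Rl=p[:3,:3]@np.diag([-1,1,-1.]);E=Ro.from_euler('y',pit,degrees=True).as_matrix()
        P=np.array([[-50,-26,2],[-50,26,2],[50,26,1],[50,-26,1]])
        q=((P-[-91.4,0,76])@E.T+[0,1,76-dz])@Rl.T+p[:3,3]
        print(dz,pit,proj(c,q).round(1).tolist())
```

```text
scene 0.81 [[301, 223], [305, 232], [323, 243], [359, 230], [348, 222], [315, 231], [316, 225], [309, 217]]
57.3 0 [[322.9, 240.7], [309.3, 230.8], [345.8, 218.5], [360.0, 227.5]]
60.3 0 [[323.0, 241.9], [309.3, 232.0], [345.8, 219.6], [360.0, 228.7]]
60.3 3 [[321.4, 243.3], [307.8, 233.3], [344.3, 222.9], [358.4, 232.1]]
60.3 -3 [[324.4, 240.4], [310.7, 230.6], [347.1, 216.3], [361.4, 225.3]]
side 0.68 [[380, 171], [374, 168], [373, 162], [360, 190], [316, 189], [312, 197], [357, 198]]
57.3 0 [[360.5, 188.7], [358.4, 196.6], [311.4, 195.3], [315.4, 187.6]]
60.3 0 [[360.5, 190.0], [358.4, 197.9], [311.4, 196.7], [315.5, 188.9]]
60.3 3 [[362.2, 190.9], [360.3, 198.9], [313.4, 200.0], [317.4, 192.0]]
60.3 -3 [[358.7, 188.9], [356.6, 196.8], [309.6, 193.3], [313.7, 185.6]]
wrist 0.74 [[300, 317], [289, 335], [289, 391], [295, 403], [295, 415], [286, 436], [286, 468], [316, 475], [344, 468], [342, 430], [334, 421], [334, 403], [340, 392], [339, 334], [330, 317]]
57.3 0 [[267.9, 346.4], [365.9, 346.3], [359.4, 487.4], [274.1, 487.5]]
60.3 0 [[268.5, 343.3], [365.2, 343.2], [358.9, 483.2], [274.5, 483.3]]
60.3 3 [[268.6, 334.8], [365.1, 334.7], [358.0, 468.3], [275.3, 468.3]]
60.3 -3 [[268.3, 351.8], [365.4, 351.7], [359.9, 498.6], [273.6, 498.7]]
```

```bash
cat >> h.py <<'E'
HOLD=np.array([91.4,0.5,-60.3]); TIP=np.array([50,0,0.5])
def by_tip(tip,yaw,lean):  # tool pose that puts the blade's front edge at tip
    R=tool(yaw,lean);Rl=R@np.diag([-1,1,-1.]);return T(R,np.array(tip)-Rl@(HOLD+TIP))
def tip_of(p): return p[:3,3]+p[:3,:3]@np.diag([-1,1,-1.])@(HOLD+TIP)
YAW=-7.5;PC=np.array([616.3,-127,0]);U=np.array([np.cos(np.radians(YAW)),np.sin(np.radians(YAW)),0])
def sp(s,z,lean): return by_tip(PC+s*U+[0,0,z],YAW,lean)
def st(p):
    Rl=p[:3,:3]@np.diag([-1,1,-1.]);t=tip_of(p)
    return 's %.1f lat %.1f z %.1f lean %.1f yaw %.1f'%((t-PC)@U,(t-PC)@np.array([-U[1],U[0],0]),t[2],np.degrees(np.arcsin(-Rl[2,0])),np.degrees(np.arctan2(Rl[1,0],Rl[0,0])))
E
python3 - <<'E'
from h import *
A=cur();print(A[:3,3],st(A));B=sp(-60,80,32);print(B[:3,3]);print(step(A,B,8).round(4))
E
```

```text
[533.49793219  30.73950888 187.86524173] s 32.7 lat 185.9 z 127.9 lean 0.1 yaw 8.9
[ 469.27799207 -108.14849994  205.64386011]
[ 9.02440e+00 -1.71036e+01 -2.96900e-01 -1.00000e-02  6.91000e-02
  3.48000e-02]
```

```bash
python3 -m handwheel '[[[9,-17.1,-0.3,-0.01,0.069,0.0348],[9,-17.1,-0.3,-0.01,0.069,0.0348],[9,-17.1,-0.3,-0.01,0.069,0.0348],[9,-17.1,-0.3,-0.01,0.069,0.0348],[9,-17.1,-0.3,-0.01,0.069,0.0348],[9,-17.1,-0.3,-0.01,0.069,0.0348],[9,-17.1,-0.3,-0.01,0.069,0.0348],[9,-17.1,-0.3,-0.01,0.069,0.0348],[0,0,0,0,0,0],[0,0,0,0,0,0],[0,0,0,0,0,0],[0,0,0,0,0,0]]]'
python3 - <<'E'
from h import *
im,c,p=shot('scene','pics/e1.png');print(st(p))
o=outline_of('scene','lifter')
if o:
    k=max(cv2.findContours(o[0]['region'].astype(np.uint8),0,2)[0],key=cv2.contourArea);print(cv2.approxPolyDP(k,2.5,True)[:,0].tolist())
Rl=p[:3,:3]@np.diag([-1,1,-1.]);print(proj(c,(np.array([[-50,-26,2],[-50,26,2],[50,26,1],[50,-26,1]])+HOLD)@Rl.T+p[:3,3]).round(1).tolist())
B=sp(-60,6,32);print(step(p,B,5).round(4))
E
```

```text
time_s: 7.77
tcp_pos: [469.9, -107.1, 206.2]
eef_rot: [[-0.843, 0.129, -0.523], [0.109, 0.992, 0.069], [0.527, 0.001, -0.85]]
force: [0.2, 0.9, -0.9]
gripper_width: 0.146
finger_force: 116.9
s -59.1 lat 1.4 z 80.8 lean 31.8 yaw -7.4
[[296, 254], [295, 267], [301, 271], [299, 279], [307, 292], [347, 304], [339, 290], [305, 279], [304, 270], [309, 268], [308, 253], [305, 256]]
[[305.3, 290.1], [297.3, 274.8], [338.8, 288.9], [348.2, 304.1]]
[-7.79070e+00 -2.35100e-01  1.27038e+01  0.00000e+00  7.00000e-04
  4.00000e-04]
```

```bash
python3 -m handwheel '[[[-7.8,-0.2,12.7,0,0,0],[-7.8,-0.2,12.7,0,0,0],[-7.8,-0.2,12.7,0,0,0],[-7.8,-0.2,12.7,0,0,0],[-7.8,-0.2,12.7,0,0,0],[0,0,0,0,0,0],[0,0,0,0,0,0],[0,0,0,0,0,0]]]'
python3 - <<'E'
from h import *
im,c,p=shot('scene','pics/e2.png');print(st(p),status.get_state()['force'])
b=im[280:370,290:430,::-1];
im2,c2,p2=shot('wrist','pics/e2w.png')
cv2.imwrite('pics/e2c.png',np.vstack([cv2.resize(b,(467,300),interpolation=cv2.INTER_CUBIC),cv2.resize(im2[130:,120:500,::-1],(467,300))]))
B=sp(-60,3.5,32);C=sp(-46,3.5,26);print(step(p,B,2).round(4),step(B,C,6).round(4))
E
```

```text
time_s: 8.53
tcp_pos: [469.6, -108.7, 132.4]
eef_rot: [[-0.843, 0.13, -0.522], [0.11, 0.992, 0.069], [0.527, 0.001, -0.85]]
force: [0.5, -0.1, -1.5]
gripper_width: 0.148
finger_force: 117.3
s -59.1 lat -0.4 z 7.1 lean 31.8 yaw -7.4 [-0.64433398 -0.55504925 -2.04883561]
[-6.8310e-01  2.6780e-01  1.4986e+00  1.0000e-04  1.8000e-03  5.0000e-04] [-1.0096  0.      1.3274 -0.     -0.0175  0.    ]
```

View pics/e2c.png

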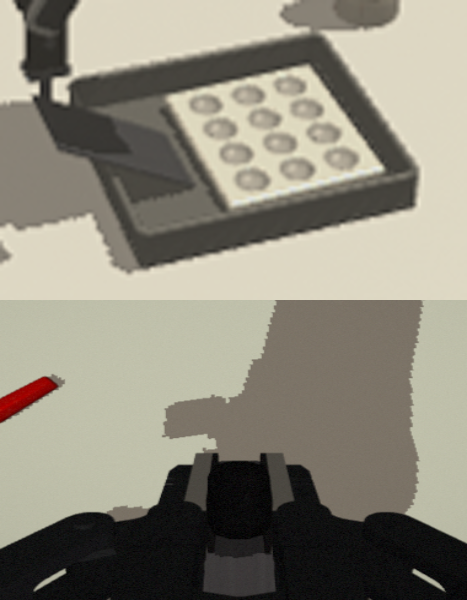

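```bash
python3 -m handwheel '[[[-0.53,0.1,0.85,0,0,0],[-0.53,0.1,0.85,0,0,0],[-0.53,0.1,0.85,0,0,0],[0,0,0,0,0,0]]]'
python3 -m handwheel '[[[-0.53,0,0.85,0,0,0],[0,0,0,0,0,0]]]'
python3 - <<'E'
from h import *
p=cur();print(st(p))
E
python3 -m handwheel '[[[-0.53,0,0.85,0,0,0],[0,0,0,0,0,0]]]'
python3 - <<'E'
from h import *
p=cur();print(st(p))
E
```

```text
time_s: 8.97
tcp_pos: [468.9, -108.7, 129.5]
eef_rot: [[-0.842, 0.131, -0.524], [0.11, 0.991, 0.069], [0.528, 0.001, -0.849]]
force: [-2.0, 0.2, 8.1]
gripper_width: 0.147
finger_force: 117.9
time_s: 9.13
tcp_pos: [468.5, -108.7, 129.2]
eef_rot: [[-0.841, 0.131, -0.524], [0.11, 0.991, 0.07], [0.529, 0.001, -0.849]]
force: [-2.0, 1.1, 14.4]
gripper_width: 0.147
finger_force: 118.6
s -60.5 lat -0.5 z 3.6 lean 31.9 yaw -7.5
time_s: 9.3
tcp_pos: [468.1, -108.6, 128.8]
eef_rot: [[-0.841, 0.131, -0.525], [0.111, 0.991, 0.07], [0.53, 0.001, -0.848]]
force: [-4.4, 1.1, 20.0]
gripper_width: 0.148
finger_force: 119.3
s -61.1 lat -0.6 z 3.2 lean 32.0 yaw -7.5
```

Run:
```python
from h import *
W=[sp(-59.1,2.1,32),sp(-52,3.6,27),sp(-40,3.6,22.5),sp(-25,3.6,18.5),sp(-8,3.8,15.5),sp(10,3.8,9),sp(22,4,2),sp(44,4,0)]
for a,b,n in zip(W,W[1:],[4,6,6,6,6,5,8]): print(n,step(a,b,n).round(4).tolist())
```

```text
4 [-0.0766, -0.0, 1.8833, -0.0, -0.0218, -0.0]
6 [-1.0406, 0.0, 1.0066, 0.0, -0.0131, -0.0]
6 [-1.6508, -0.0, 0.76, -0.0, -0.0116, -0.0]
6 [-2.1798, -0.0, 0.3641, -0.0, -0.0087, -0.0]
6 [-1.8217, -0.0, 2.0195, 0.0, -0.0189, -0.0]
5 [-0.9642, 0.0, 3.1734, 0.0, -0.0244, 0.0]
8 [-2.49, 0.0, 0.5635, -0.0, -0.0044, 0.0]
```

```bash
S='from h import *
p=cur();print(st(p))'
python3 -m handwheel '[[[-0.08,0,1.88,0,-0.0218,0],[-0.08,0,1.88,0,-0.0218,0],[-0.08,0,1.88,0,-0.0218,0],[-0.08,0,1.88,0,-0.0218,0],[0,0,0,0,0,0]]]' | grep -E 'force|time'; python3 -c "$S"
python3 -m handwheel '[[[-1.04,0,1.01,0,-0.0131,0],[-1.04,0,1.01,0,-0.0131,0],[-1.04,0,1.01,0,-0.0131,0],[-1.04,0,1.01,0,-0.0131,0],[-1.04,0,1.01,0,-0.0131,0],[-1.04,0,1.01,0,-0.0131,0],[0,0,0,0,0,0]]]'| grep -E 'force|time'; python3 -c "$S"
```

```text
time_s: 9.72
force: [-10.2, 2.3, 17.9]
finger_force: 118.3
s -58.1 lat -0.7 z 4.1 lean 27.3 yaw -7.5
time_s: 10.3
force: [-8.9, 1.3, 15.9]
finger_force: 118.6
s -44.9 lat -0.7 z 3.7 lean 22.7 yaw -7.5
```

```bash
S='from h import *
p=cur();print(st(p))'
python3 -m handwheel '[[[-1.55,0,0.53,0,-0.0116,0],[-1.55,0,0.53,0,-0.0116,0],[-1.55,0,0.53,0,-0.0116,0],[-1.55,0,0.53,0,-0.0116,0],[-1.55,0,0.53,0,-0.0116,0],[-1.55,0,0.53,0,-0.0116,0],[0,0,0,0,0,0]]]' | grep -E 'force|time'; python3 -c "$S"
```

```text
time_s: 10.88
force: [-4.3, 0.6, 4.5]
finger_force: 117.5
s -27.7 lat -0.6 z 4.4 lean 18.5 yaw -7.5
```

```bash
S='from h import *
p=cur();print(st(p))'
python3 -m handwheel '[[[-2.18,0,0.36,0,-0.0087,0],[-2.18,0,0.36,0,-0.0087,0],[-2.18,0,0.36,0,-0.0087,0],[-2.18,0,0.36,0,-0.0087,0],[-2.18,0,0.36,0,-0.0087,0],[-2.18,0,0.36,0,-0.0087,0],[0,0,0,0,0,0]]]' | grep -E 'force|time'; python3 -c "$S
im,c,p=shot('scene','pics/e3.png');cv2.imwrite('pics/e3c.png',cv2.resize(im[270:370,290:430,::-1],(700,500),interpolation=cv2.INTER_CUBIC))"
```

```text
time_s: 11.47
force: [-2.3, -0.0, 0.2]
finger_force: 117.3
s -8.5 lat -0.4 z 4.5 lean 15.4 yaw -7.5
```

View pics/e3c.png

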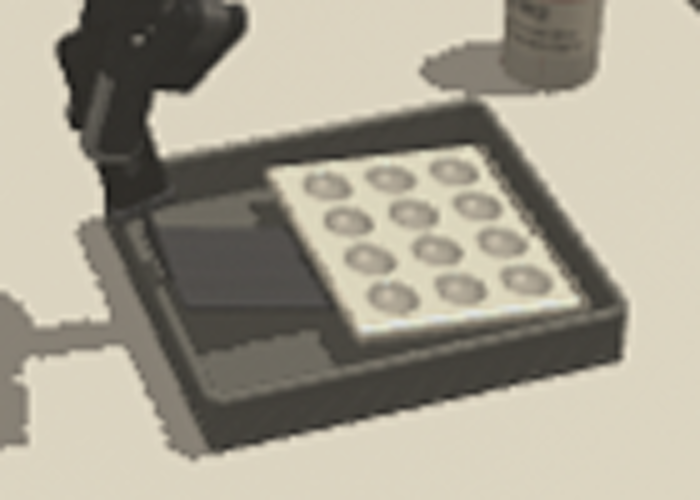

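```bash
S='from h import *
p=cur();print(st(p))'
python3 -m handwheel '[[[-1.82,0,2.02,0,-0.0189,0],[-1.82,0,2.02,0,-0.0189,0],[-1.82,0,2.02,0,-0.0189,0],[-1.82,0,2.02,0,-0.0189,0],[-1.82,0,2.02,0,-0.0189,0],[-1.82,0,2.02,0,-0.0189,0],[0,0,0,0,0,0]]]' | grep -E 'force|time'; python3 -c "$S"
python3 -m handwheel '[[[-0.96,0,3.17,0,-0.0244,0],[-0.96,0,3.17,0,-0.0244,0],[-0.96,0,3.17,0,-0.0244,0],[-0.96,0,3.17,0,-0.0244,0],[-0.96,0,3.17,0,-0.0244,0],[0,0,0,0,0,0]]]' | grep -E 'force|time'; python3 -c "$S"
```

```text
time_s: 12.1
force: [-0.1, 0.3, -3.1]
finger_force: 116.9
s 9.9 lat -0.4 z 4.6 lean 8.8 yaw -7.5
time_s: 12.6
force: [-1.4, -0.6, -1.6]
finger_force: 116.8
s 20.9 lat -0.4 z 4.5 lean 1.9 yaw -7.5
```

```bash
S='from h import *
p=cur();print(st(p))'
python3 -m handwheel '[[[-2.5,0,0.5,0,-0.0044,0],[-2.5,0,0.5,0,-0.0044,0],[-2.5,0,0.5,0,-0.0044,0],[-2.5,0,0.5,0,-0.0044,0],[-2.5,0,0.5,0,-0.0044,0],[-2.5,0,0.5,0,-0.0044,0],[-2.5,0,0.5,0,-0.0044,0],[-2.5,0,0.5,0,-0.0044,0],[0,0,0,0,0,0],[0,0,0,0,0,0]]]' | grep -E 'force|time'; python3 -c "$S
im,c,p=shot('scene','pics/e4.png')
o=outline_of('scene','spot_plate')
k=max(cv2.findContours(o[0]['region'].astype(np.uint8),0,2)[0],key=cv2.contourArea);print(cv2.approxPolyDP(k,3,True)[:,0].tolist())
for z in (13,16):print(z,cv2.minAreaRect(onz(c,k.reshape(-1,2),z)[:,:2].astype(np.float32)))
g=cv2.imread('pics/scene0.png')
"
```

```text
time_s: 13.43
force: [-1.2, -0.2, -3.9]
finger_force: 116.8
s 44.1 lat -0.4 z 5.7 lean -0.2 yaw -7.5
[[386, 298], [344, 307], [361, 339], [407, 330]]
13 ((626.544921875, -130.1019287109375), (113.61685943603516, 102.56935119628906), 81.09428405761719)
16 ((624.5241088867188, -133.20803833007812), (113.11748504638672, 102.11862182617188), 81.0942611694336)
```

```bash
S='from h import *
p=cur();print(st(p),p[:3,3],status.get_state()["force"])'
python3 -m handwheel '[[[1.5,0,0,0,0,0],[1.5,0,0,0,-0.01,0],[0,0,-2,0,-0.01,0],[0,0,-3,0,0,0],[0,0,-4,0,0,0],[0,0,-5,0,0,0],[0,0,-4,0,0,0],[0,0,-2,0,0,0],[0,0,0,0,0,0],[0,0,0,0,0,0]]]' | grep -E 'force|time'; python3 -c "$S
im,c,p=shot('scene','pics/e5.png');cv2.imwrite('pics/e5c.png',cv2.resize(im[250:370,290:430,::-1],(583,500),interpolation=cv2.INTER_CUBIC))
o=outline_of('scene','spot_plate')
k=max(cv2.findContours(o[0]['region'].astype(np.uint8),0,2)[0],key=cv2.contourArea);print(cv2.approxPolyDP(k,3,True)[:,0].tolist())"
```

```text
time_s: 14.37
force: [-0.0, -0.5, -3.3]
finger_force: 116.8
s 41.4 lat -0.4 z 28.6 lean -1.3 yaw -7.5 [ 515.72640107 -114.69612502   85.18429955] [-0.01383845 -0.48846189 -3.29530155]
[[386, 289], [342, 298], [361, 332], [407, 321]]
```

View pics/e5c.png

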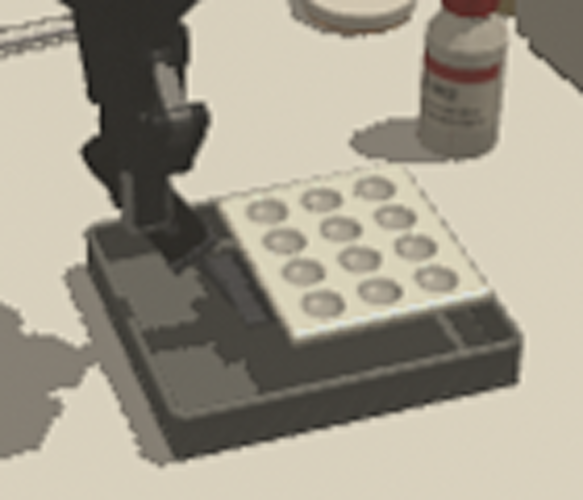

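```bash
python3 -m handwheel '[[[0,0,-6,0,0,0],[0,0,-10,0,0,0],[0,0,-14,0,0,0],[0,0,-14,0,0,0],[0,0,-14,0,0,0],[0,0,-14,0,0,0],[0,0,-12,0,0,0],[0,0,-8,0,0,0],[0,0,-4,0,0,0],[0,0,0,0,0,0],[0,0,0,0,0,0]]]' | grep -E 'force|time'
cat > fit2.py <<'E'
exec(open('fit.py').read().split('# rack')[0].split('for n in')[0])
C[3]=cam('wrist',np.load('w3p.npy'))
src=open('fit.py').read().split('# rack\n')[1].split('def res')[0];exec(src)
O[3]=np.array([(568,283),(607,285)]);I3=[0,1];OF[3]=np.array([(501,254),(588,409)]);J3=[0,2]
def mk(zfix):
    def res(p):
        q=list(p)
        if zfix: q[3]=0
        M=pose(q);f=F*np.array([q[4],1,1]);X=lambda a:a@M[:3,:3].T+M[:3,3]
        o=[(proj(C[n],X(np.vstack([B,f])))-np.vstack([O[n],OF[n]])).ravel() for n in (1,2)]
        return np.concatenate(o+[(proj(C[3],X(B[I3]))-O[3]).ravel()/1.5,(proj(C[3],X(f[:1]))-OF[3][:1]).ravel()/1.5])
    return res
for z in (0,1):
    s=least_squares(mk(z),[585,195,0,0,45],loss='soft_l1');print(s.x.round(2),s.cost.round(1),mk(z)(s.x)[-6:].round(1))
E
python3 fit2.py
python3 - <<'E'
from h import *
im,c,p=shot('scene','pics/e6.png');print(st(p),p[:3,3].round(1))
o=outline_of('scene','spot_plate')[0]['region']
zt=tip_of(p)[2]+1.5+10-0.5
k=max(cv2.findContours(o.astype(np.uint8),0,2)[0],key=cv2.contourArea)
print(zt,[cv2.minAreaRect(onz(c,k.reshape(-1,2),z)[:,:2].astype(np.float32)) for z in (zt-4,zt)])
g=cv2.imread('pics/scene0.png');m=np.zeros((480,640),np.uint8)
# bias check on the start picture: model corners vs bright region
for nm,P in (('start',[616.3,-127,-7.1,13]),):
    R=Ro.from_euler('z',P[2],degrees=True).as_matrix();print(proj(c,np.array([[-50,-55,0],[-50,55,0],[50,55,0],[50,-55,0]])@R.T+[P[0],P[1],P[3]]).round(1).tolist())
m[295:350,335:412]=(g[295:350,335:412].astype(int).sum(2)>420);m=cv2.morphologyEx(m,2,np.ones((3,3)))
k=max(cv2.findContours(m,0,2)[0],key=cv2.contourArea);print(cv2.approxPolyDP(k,3,True)[:,0].tolist(),cv2.minAreaRect(onz(c,k.reshape(-1,2),13)[:,:2].astype(np.float32)))
E
```

```text
time_s: 15.38
force: [-0.0, -0.1, -4.2]
finger_force: 116.9
s 38.9 lat -0.4 z 124.3 lean -1.3 yaw -7.5 [ 513.3 -114.4  180.9]
135.25757239992708 [((619.9482421875, -129.53244018554688), (120.85542297363281, 106.48827362060547), 81.88741302490234), ((616.7359619140625, -134.54592895507812), (119.99874114990234, 105.73346710205078), 81.88740539550781)]
[[357.7, 340.5], [337.9, 307.2], [381.3, 297.6], [404.3, 329.2]]
[[382, 300], [341, 308], [359, 341], [404, 331]] ((615.8816528320312, -131.8565673828125), (110.77655029296875, 99.51111602783203), 82.63302612304688)Traceback (most recent call last):
  File "fit2.py", line 1, in <module>
    exec(open('fit.py').read().split('# rack')[0].split('for n in')[0])
    ~~~~^^^^^^^^^^^^^^^^^^^^^^^^^^^^^^^^^^^^^^^^^^^^^^^^^^^^^^^^^^^^^^^
  File "<string>", line 3
    C={n:cam('wrist',np.load(f'w{n}p.npy')) 
      ^
SyntaxError: '{' was never closed
```

```bash
sed -i "1s/.*/exec(open('fit.py').read().split('def rect')[0])/" fit2.py; python3 fit2.py
python3 - <<'E'
from h import *
viewer.capture('scene');viewer.capture('side')
for n in ('scene','side'):
    for q in ('rack',):
        for d in outline_of(n,q)[:2]:
            M=d['region'].astype(np.uint8);c=cam(n)
            ks=max(cv2.findContours(M,0,2)[0],key=cv2.contourArea);h=cv2.convexHull(ks)
            print(n,d['score'],cv2.boundingRect(ks),cv2.approxPolyDP(h,3,True)[:,0].tolist())
    for P in ([587,213.4,-4.5],):
        R=Ro.from_euler('z',P[2],degrees=True).as_matrix()
        print(proj(cam(n),np.array([[-69,-38,75],[-69,38,75],[69,38,75],[69,-38,75],[-54,-58,3],[-54,58,3],[54,58,3],[54,-58,3]])@R.T+[P[0],P[1],0]).round().tolist())
E
```

```text
[587.12 213.22  -4.35   1.65  53.92] 25.2 [ 3.3  0.9 -0.3  0.4  0.6 -0.4]
[587.65 213.95  -4.38   0.9   54.08] 26.2 [ 2.8  0.7 -1.   0.3  0.6 -0.6]
scene 0.94 (260, 221, 46, 46) [[305, 221], [288, 261], [279, 266], [264, 241], [260, 222]]
[[268.0, 235.0], [260.0, 221.0], [311.0, 212.0], [322.0, 225.0], [278.0, 264.0], [265.0, 241.0], [304.0, 233.0], [320.0, 255.0]]
side 0.77 (286, 237, 86, 70) [[303, 237], [371, 248], [367, 275], [347, 306], [289, 294], [286, 253]]
[[371.0, 248.0], [359.0, 265.0], [289.0, 253.0], [305.0, 238.0], [366.0, 275.0], [347.0, 304.0], [293.0, 293.0], [317.0, 266.0]]
```

```bash
cat >> h.py <<'E'
RC=np.array([587.4,213.6,0]);RY=-4.4
def rk(z,lean=0,back=0,off=12.5):
    v=Ro.from_euler('z',RY,degrees=True).as_matrix()@[50-off-back,0,0]
    return by_tip(RC+v+[0,0,z],RY+0.6,lean)
E
python3 - <<'E'
from h import *
A=cur();B=rk(115,-0.5);print(A[:3,3],B[:3,3],(step(A,B,100)*5).round(4).tolist(), step(A,B,100).round(4).tolist())
E
```

```text
[ 513.18355813 -114.50007885  180.423574  ] [483.15188636 219.62949323 173.56379088] [3.1489, 16.4795, 0.2983, -0.0, 0.0006, -0.0032] [0.6298, 3.2959, 0.0597, -0.0, 0.0001, -0.0006]
```

```bash
python3 -m handwheel '[[[0.6,3.3,0.06,0,0,-0.0006],[1.3,6.6,0.12,0,0,-0.0013],[1.9,9.9,0.18,0,0,-0.0019],[2.5,13.2,0.24,0,0,-0.0026],[3.15,16.5,0.3,0,0.0006,-0.0032],[3.15,16.5,0.3,0,0.0006,-0.0032],[3.15,16.5,0.3,0,0.0006,-0.0032],[3.15,16.5,0.3,0,0.0006,-0.0032],[3.15,16.5,0.3,0,0.0006,-0.0032],[3.15,16.5,0.3,0,0.0006,-0.0032],[3.15,16.5,0.3,0,0.0006,-0.0032],[3.15,16.5,0.3,0,0.0006,-0.0032],[3.15,16.5,0.3,0,0.0006,-0.0032],[3.15,16.5,0.3,0,0.0006,-0.0032],[3.15,16.5,0.3,0,0.0006,-0.0032],[3.15,16.5,0.3,0,0.0006,-0.0032],[3.15,16.5,0.3,0,0.0006,-0.0032],[3.15,16.5,0.3,0,0.0006,-0.0032],[3.15,16.5,0.3,0,0.0006,-0.0032],[3.15,16.5,0.3,0,0.0006,-0.0032]]]' | grep -E 'tcp|force'
python3 -m handwheel '[[[2.5,13.2,0.24,0,0,-0.0026],[1.9,9.9,0.18,0,0,-0.0019],[1.3,6.6,0.12,0,0,-0.0013],[0.6,3.3,0.06,0,0,-0.0006],[0,0,0,0,0,0],[0,0,0,0,0,0],[0,0,0,0,0,0],[0,0,0,0,0,0],[0,0,0,0,0,0]]]' | grep -E 'tcp|force|time'
cat > chk.py <<'E'
from h import *
def plate(zt):
    for n in ('scene','side'):
        viewer.capture(n);o=outline_of(n,'spot_plate')
        if not o: print(n,'none');continue
        k=max(cv2.findContours(o[0]['region'].astype(np.uint8),0,2)[0],key=cv2.contourArea);c=cam(n)
        print(n,round(o[0]['score'],2),cv2.approxPolyDP(k,3,True)[:,0].tolist(),cv2.minAreaRect(onz(c,k.reshape(-1,2),zt)[:,:2].astype(np.float32)))
def model(x,y,yaw,zt,tilt=0):
    R=Ro.from_euler('z',yaw,degrees=True).as_matrix()
    for n in ('scene','side'): print(n,proj(cam(n),np.array([[-50,-55,0],[-50,55,0],[50,55,0],[50,-55,0],[-50,-55,-6],[-50,55,-6],[50,55,-6]])@R.T+[x,y,zt]).round(1).tolist())
E
python3 - <<'E'
from chk import *
p=cur();t=tip_of(p);B=rk(115,-0.5);zt=t[2]+11
print(p[:3,3],B[:3,3],t,step(p,B,1).round(3));plate(zt);model(RC[0],RC[1],RY,zt)
E
```

```text
tcp_pos: [487.0, 188.7, 174.5]
force: [-0.2, -0.4, -2.1]
finger_force: 116.9
time_s: 18.1
tcp_pos: [484.0, 219.4, 173.8]
force: [0.3, 0.3, -3.6]
finger_force: 117.0
[484.03174798 219.40366843 173.84172369] [483.15188636 219.62949323 173.56379088] [625.88788872 210.22173085 115.85226468] [ 0.897  0.166  0.266 -0.001  0.004 -0.002]
scene 0.79 [[319, 213], [302, 193], [267, 200], [280, 220]] ((587.7037353515625, 204.663330078125), (121.73735046386719, 101.81056213378906), 85.49000549316406)
side 0.66 [[261, 245], [255, 247], [255, 253]] ((674.066162109375, 342.8238525390625), (10.657144546508789, 30.907121658325195), 16.595460891723633)
scene [[277.0, 217.9], [263.8, 198.5], [301.7, 191.8], [317.4, 210.2], [277.2, 220.2], [263.9, 200.7], [301.8, 193.9]]
side [[364.7, 218.2], [345.3, 240.8], [292.5, 232.9], [316.3, 211.8], [364.6, 221.1], [345.3, 244.0], [292.6, 235.9]]
```

```bash
python3 -m handwheel '[[[1,0.5,3,0,0,0],[1,0.5,8,0,0.004,0],[0,0,11,0,0,0],[0,0,11,0,0,0],[0,0,10,0,0,0],[0,0,7,0,0,0],[0,0,4,0,0,0],[0,0,0,0,0,0],[0,0,0,0,0,0],[0,0,0,0,0,0]]]' | grep -E 'tcp|force|time'
python3 - <<'E'
from chk import *
p=cur();t=tip_of(p);print(t,step(p,rk(54,-0.3),1).round(3));plate(t[2]+11);model(RC[0],RC[1],RY,t[2]+11)
im=cv2.cvtColor(viewer.capture('side'),cv2.COLOR_RGB2HSV)
m=np.zeros((480,640),np.uint8);m[200:300,270:390]=((im[200:300,270:390,2]>170)&(im[200:300,270:390,1]<14))
m=cv2.morphologyEx(m,2,np.ones((3,3)));k=max(cv2.findContours(m,0,2)[0],key=cv2.contourArea);print('side col',cv2.approxPolyDP(cv2.convexHull(k),3,True)[:,0].tolist(),im[235,330],im[330,280])
E
```

```text
time_s: 19.13
tcp_pos: [482.7, 221.2, 120.1]
force: [-0.1, -0.1, -4.7]
finger_force: 117.0
[624.38009783 212.21949932  61.58082291] [-6.780e-01 -1.552e+00  7.023e+00 -0.000e+00  4.000e-03 -0.000e+00]
scene 0.8 [[316, 229], [303, 212], [268, 219], [279, 239], [313, 233]] ((588.31396484375, 206.53118896484375), (116.63365936279297, 103.17570495605469), 86.21833038330078)
side 0.85 [[293, 262], [343, 271], [361, 245], [315, 238]] ((588.455322265625, 220.614990234375), (121.10865783691406, 101.54295349121094), 85.65498352050781)
scene [[278.2, 238.1], [265.2, 217.8], [302.3, 210.8], [317.7, 230.1], [278.4, 240.3], [265.3, 219.8], [302.4, 212.8]]
side [[364.1, 244.0], [345.2, 268.8], [293.7, 260.0], [316.8, 236.9], [364.1, 246.8], [345.2, 271.8], [293.9, 262.9]]Traceback (most recent call last):
  File "<stdin>", line 5, in <module>
ValueError: max() iterable argument is empty
```

```bash
python3 -m handwheel '[[[0,0,1.5,0,0.002,0],[0.3,0,1.5,0,0.002,0],[0.3,0,1.5,0,0,0],[0.3,0,1,0,0,0],[0,0,0,0,0,0],[0,0,0,0,0,0]]]' | grep -E 'tcp|force'
python3 -m handwheel '[[[0,0,1,0,0,0],[0,0,0.8,0,0,0],[0,0,0.8,0,0,0],[0,0,0,0,0,0],[0,0,0,0,0,0]]]' | grep -E 'tcp|force'
python3 -m handwheel '[[[0,0,1,0,0,0],[0,0,1,0,0,0],[0,0,1,0,0,0],[0,0,0,0,0,0],[0,0,0,0,0,0]]]' | grep -E 'tcp|force'
python3 - <<'E'
from chk import *
p=cur();t=tip_of(p);print(t,st(p));plate(65)
E
```

```text
tcp_pos: [481.5, 221.1, 114.1]
force: [0.3, -0.4, -2.9]
finger_force: 117.0
tcp_pos: [481.7, 221.3, 111.7]
force: [0.5, 0.3, -1.4]
finger_force: 116.9
tcp_pos: [481.6, 221.2, 108.6]
force: [0.0, 0.1, -1.9]
finger_force: 116.9
[622.99094842 212.18233911  49.4432527 ] s -37.6 lat 337.2 z 49.4 lean -0.3 yaw -3.8
scene 0.57 [[267, 221], [279, 241], [317, 235], [303, 215]] ((586.4835815429688, 208.57659912109375), (123.84595489501953, 102.97124481201172), 85.92264556884766)
side 0.7 [[293, 266], [343, 275], [363, 249], [317, 241]] ((587.5838012695312, 220.12522888183594), (124.05609130859375, 105.18607330322266), 83.54592895507812)
```

```bash
python3 -m handwheel '[[[0,0,2,0,0,0],[0,0,2,0,0,0],[0,0,2,0,0,0],[0,0,0,0,0,0],[2,0,0,0,0,0],[4,0,0,0,0,0],[6,0,0,0,0,0],[6,0,0,0,0,0],[0,0,0,0,0,0]]]' | grep -E 'tcp|force'
python3 - <<'E'
from chk import *
print(tip_of(cur()));plate(65)
E
```

```text
tcp_pos: [461.8, 222.4, 102.5]
force: [-0.6, -0.3, -1.6]
finger_force: 116.9
[603.0976232  213.48837569  43.1905713 ]
scene 0.63 [[317, 233], [303, 215], [268, 221], [279, 241]] ((586.2281494140625, 206.98394775390625), (117.88836669921875, 100.5556411743164), 85.2415771484375)
side 0.78 [[294, 265], [343, 275], [361, 249], [316, 241]] ((587.59033203125, 219.5296630859375), (119.24153900146484, 101.9471664428711), 85.28681182861328)
```

```bash
python3 -m handwheel '[[[6,0,0,0,0,0],[10,0,0,0,0,0],[12,0,0,0,0,0],[12,0,0,0,0,0],[12,0,0,0,0,0],[12,0,0,0,0,0],[12,0,0,0,0,0],[10,0,0,0,0,0],[6,0,0,0,0,0],[0,0,0,0,0,0],[0,0,0,0,0,0],[0,0,0,0,0,0]]]' | grep -E 'tcp|force|time'
python3 - <<'E'
from chk import *
p=cur();print(tip_of(p),st(p),status.get_state()['joint_positions'].round(2) if hasattr(status.get_state()['joint_positions'],'round') else '');plate(65)
E
```

```text
time_s: 22.87
tcp_pos: [372.6, 228.8, 102.2]
force: [-0.9, -0.2, -0.7]
finger_force: 116.9
[514.02044251 219.77497763  43.19458176] s -146.7 lat 330.5 z 43.2 lean -0.3 yaw -3.8 [-0.76  0.5   0.1   2.37 -0.17  0.28  1.  ]
scene 0.71 [[317, 234], [304, 215], [268, 221], [280, 242]] ((585.5249633789062, 206.71534729003906), (120.38965606689453, 102.52857971191406), 84.77110290527344)
side 0.72 [[294, 266], [344, 275], [363, 249], [316, 241]] ((587.586181640625, 219.32435607910156), (120.04790496826172, 105.62337493896484), 85.15725708007812)
```

```bash
python3 -m handwheel '[[[0,0,-10,0,0,0],[0,0,-20,0,0,0],[0,0,-20,0,0,0],[0,0,-10,0,0,0],[0,0,0,0,0,0],[0,0,0,0,0,0],[0,0,0,0,0,0]]]' | grep -E 'tcp|force|time'
python3 - <<'E'
from h import *
A=cur();B=by_tip((645,40,60),0,0);print(tip_of(A),B[:3,3],step(A,B,12).round(4).tolist())
E
```

```text
time_s: 23.65
tcp_pos: [371.4, 228.4, 161.6]
force: [0.2, -0.0, -1.9]
finger_force: 117.3
[512.80793247 219.41179448 102.42197693] [503.6  39.5 119.8] [-11.5697, -15.3356, 3.5192, -0.0001, 0.0004, -0.0056]
```

```bash
python3 -m handwheel '[[[-11.6,-15.3,0,0,0,-0.0056],[-11.6,-15.3,0,0,0,-0.0056],[-11.6,-15.3,0,0,0,-0.0056],[-11.6,-15.3,0,0,0,-0.0056],[-11.6,-15.3,0,0,0,-0.0056],[-11.6,-15.3,0,0,0,-0.0056],[-11.6,-15.3,0,0,0,-0.0056],[-11.6,-15.3,7,0,0,-0.0056],[-11.6,-15.3,7,0,0,-0.0056],[-11.6,-15.3,7,0,0,-0.0056],[-11.6,-15.3,7,0,0,-0.0056],[-11.6,-15.3,7,0,0,-0.0056],[0,0,7,0,0,0],[0,0,0,0,0,0],[0,0,0,0,0,0],[0,0,0,0,0,0],[0,0,0,0,0,0]]]' | grep -E 'tcp|force|time'
python3 - <<'E'
from h import *
A=cur();B=by_tip((645,40,5),0,0);print(tip_of(A),st(A),B[:3,3],step(A,B,5).round(4).tolist())
E
```

```text
time_s: 25.07
tcp_pos: [503.9, 40.9, 121.0]
force: [0.6, 0.7, -2.5]
finger_force: 117.3
[645.5494202   41.5850548   61.85695584] s 7.0 lat 171.0 z 61.9 lean -0.3 yaw 0.1 [503.6  39.5  64.8] [0.0877, -0.2715, 11.247, -0.0001, 0.0009, 0.0003]
```

```bash
python3 -m handwheel '[[[0,0,11.2,0,0.0009,0],[0,0,11.2,0,0.0009,0],[0,0,11.2,0,0.0009,0],[0,0,11.2,0,0.0009,0],[0,0,9,0,0.0009,0],[0,0,4,0,0,0],[0,0,0,0,0,0],[0,0,0,0,0,0],[0,0,0,0,0,0]]]' | grep -E 'tcp|force|time'
python3 -m handwheel '[[[0,0,1,0,0,0],[0,0,1,0,0,0],[0,0,1,0,0,0],[0,0,0.5,0,0,0],[0,0,0,0,0,0],[0,0,0,0,0,0]]]' | grep -E 'tcp|force|time'
python3 - <<'E'
from h import *
print(st(cur()))
E
```

```text
time_s: 25.82
tcp_pos: [504.7, 40.1, 63.6]
force: [0.1, 1.1, -0.3]
finger_force: 117.4
time_s: 26.32
tcp_pos: [504.5, 40.0, 60.4]
force: [-3.7, -1.4, 11.0]
finger_force: 119.3
s 7.6 lat 169.9 z 0.7 lean -0.1 yaw 0.0
```

```bash
python3 -m handwheel '[[[0,0,-0.5,0,0,0],[0,0,-0.3,0,0,0],[0,0,0,0,0,0]]]' | grep -E 'tcp|force'
python3 -m handwheel '[[[0,0,0,0,0,0],[0,0,0,0,0,0],[0,0,0,0,0,0],[0,0,0,0,0,0],[0,0,0,0,0,0],[0,0,0,0,0,0]]]' 50 | grep -E 'grip|force'
python3 -m handwheel '[[[0,0,-10,0,0,0],[0,0,-20,0,0,0],[0,0,-30,0,0,0],[0,0,-30,0,0,0],[0,0,-30,0,0,0],[0,0,-30,0,0,0],[0,0,-30,0,0,0],[0,0,-30,0,0,0],[0,0,-30,0,0,0],[0,0,-20,0,0,0],[0,0,0,0,0,0],[0,0,0,0,0,0],[0,0,0,0,0,0]]]' | grep -E 'tcp|force|time'
python3 - <<'E'
from chk import *
im,c,p=shot('wrist','pics/end.png')
for q in ('lifter','spot_plate','rack','petri','bottle_white_b'): print(q,[(np.round(d['xyz']).tolist(),round(d['score'],2)) for d in recognise('wrist',q)][:2])
for q,z in (('spot_plate',65),('lifter',2)):
    o=outline_of('wrist',q)
    if o:
        k=max(cv2.findContours(o[0]['region'].astype(np.uint8),0,2)[0],key=cv2.contourArea);print(q,cv2.approxPolyDP(k,3,True)[:,0].tolist(),cv2.minAreaRect(onz(c,k.reshape(-1,2),z)[:,:2].astype(np.float32)))
plate(65)
E
```

```text
tcp_pos: [504.6, 40.0, 60.6]
force: [-0.7, -0.2, 1.1]
finger_force: 117.5
force: [-1.3, 0.0, -0.5]
gripper_width: 0.581
finger_force: 0.0
time_s: 28.15
tcp_pos: [503.7, 40.2, 320.2]
force: [-0.3, 0.3, 0.2]
finger_force: 0.0
lifter [([581.0, 40.0, -2.0], 0.98)]
spot_plate [([582.0, 214.0, 66.0], 0.74)]
rack [([538.0, 175.0, 16.0], 0.57), ([586.0, 41.0, -0.0], 0.24)]
petri [([772.0, 108.0, 14.0], 0.88)]
bottle_white_b [([734.0, -27.0, 74.0], 0.72), ([586.0, 41.0, -0.0], 0.52)]
spot_plate [[445, 218], [426, 309], [530, 319], [556, 229]] ((586.1467895507812, 214.1327362060547), (112.3382797241211, 102.36231231689453), 84.62675476074219)
lifter [[310, 167], [306, 172], [306, 213], [292, 215], [294, 295], [336, 295], [338, 216], [323, 214], [322, 171]] ((569.6944580078125, 40.282649993896484), (153.8228759765625, 52.54459762573242), 0.34996163845062256)
scene 0.73 [[317, 234], [303, 214], [267, 221], [279, 242]] ((586.1179809570312, 207.27432250976562), (118.08885192871094, 102.69243621826172), 84.79928588867188)
side 0.69 [[294, 266], [343, 275], [363, 249], [316, 241]] ((587.3931274414062, 220.90475463867188), (123.16487121582031, 102.82904815673828), 85.15725708007812)
```

```bash
python3 -c "
from cell import r
print(r.job_done())"
```

```text
the job is handed in; nothing more can be done
None
```

The job is handed in at about 28 s: the spot plate sits face up on the drainer rails, within about 2 mm of centre and 1° of square to the rails by the last camera check. The lifter stands on its blade on open bench, and no contact with the other things showed up.

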